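Set the carton stop one hole longer

TASK

The carton stop on the packing bench is set one hole too short. Press its sprung button in to free the sliding tube, then draw the stop board gently outwards until the button pops up through the very next hole and locks there; do not force the tube once the button has caught. Let go of the stop and leave the other things on the bench where they are.

Things in the scene. Friction and masses are not known exactly. Their poses are not given: they have to be found in the camera images.
- guide_tube: Fixed 40 x 40 mm square aluminium tube, 275 mm long, on two dark saddles; top face 60 mm above the bench. Origin: on the bench plane under its first hole (18 x 18 mm, in the top face, where the button stands at the start), on the tube's centre line; z up; +x runs along the tube to its open mouth 145 mm away, which is the way the sliding tube draws out.
- index_plate: Steel plate in the tube's top, face 61 mm above the bench, with the second and third holes (18 x 18 mm, 34 mm apart), held fast in edge clamps but set by hand: the second (next) hole is 44 to 68 mm from the first, not measured. Origin: fixed in the clamps, 56 mm from the first hole, on the bench plane; axes as the tube's. Over 24 N on the plate (button dragged on its edge, or leaning on it) harms it.
- stop_tube (a joint): How far the sliding tube (31 mm square, stop board on its end) is drawn out, m: 0 with the button in the first hole, growing along the guide tube's +x, 0.115 at most. Rubs with about 2.5 to 5 N plus 50 N per m/s. A kick spring pushes it out with 10 to 13 N over the first 11 mm only: it jumps out 10 to 13 mm as soon as the button is pressed in, trapping the button under the tube's top.
- button (a joint): How far the button is pressed in, m: 0 fully out (8 mm proud of the tube; straight sides, about 1 mm play in the hole: locked), 0.008 flush, about 0.011 trapped under the tube's top, 0.0125 at most. Its spring gives 2 N (out) to 4 N (in). Pressed flush, its dome slips under the hole's edge and frees the tube. It pops out by itself in the next hole it passes slowly (20 mm/s or less).
- button_top (a point): The top of the steel button's dome, 16 mm across, facing up; 68 mm above the bench when fully out. It rides with the sliding tube, on its centre line.
- board_top (a point): Middle of the upper edge of the plywood stop board at the outer end of the sliding tube: 118 mm above the bench, 195 mm along +x from the button. The board is 12 mm thick along the tube, 100 mm wide across it, and reaches down to 18 mm above the bench; it moves with the sliding tube and can be pinched from above across its thickness.
- carton: Small closed cardboard carton, 130 x 100 x 75 mm, loose beside the tube; a bystander. Origin: centre of its underside.
- tape_roll: Roll of tan packing tape lying flat, 96 mm across, 46 mm high, loose; a bystander. Origin: centre of its underside.
- end_cap: Black plastic tube cap, disc 36 mm across and 14 mm high, loose close to the tube; a bystander. Origin: centre of its underside.
- blue_bin: Open blue plastic bin, 150 x 100 x 65 mm, loose; a bystander. Origin: centre of its underside.
- screwdriver: Screwdriver lying loose near the tube; a bystander. Origin near its middle, on the bench.
- jar: Closed jar, 60 mm across, 85 mm high, standing loose; a bystander. Origin: centre of its underside.
- wrench: Steel wrench lying loose near the closed end of the tube; a bystander. Origin near its middle, on the bench.

How it is judged:
On the way, in this order (a step that is already met when the one before it is completed fails the run):
1. the button has been pressed in and the sliding tube freed, the button trapped beneath the tube's top (value of joint stop_tube above 0.005 m and value of joint button above 0.007 m), for 0.1 s.
2. the button has popped out through the next hole (value of joint stop_tube between 0.04 and 0.072 m and value of joint button below 0.003 m), for 0.2 s.
At the end, for the whole second after the job is handed in: The button stands out through the second hole (pressed in by less than 3 mm, the sliding tube 40 to 72 mm out, so locked in the next hole), and the stop is released and at rest (all of step 2 and velocity of joint stop_tube between -0.01 and 0.01 m/s); the robot touches nothing.
It fails at once if the tube is forced: more than 24 N on the index plate (contact force between index_plate and anything else above 24 N).
It fails at once if a bystander is disturbed (moved more than 20 mm) (distance of any of carton, tape_roll, end_cap, blue_bin, screwdriver, jar, wrench from where it was at the start of the episode above 0.02 m).
It also fails if it takes over 61 s, if anything falls off the work surface, if the arm or the gripper's body presses on something with over 40 N, if the wrist force passes 120 N, or if a joint passes its speed limit or range.

ROBOT

A 7-joint arm with a two-finger parallel gripper is mounted at the origin on the work surface. World frame = base frame: x ahead of the robot, y to its left, z up, the work surface at z = 0. Lengths are in m, angles in rad, forces in N, time in s.
With the tool pointing down it reaches from about 0.425 to 0.925 m from the base axis. Payload 6.8 kg.
Tool frame: the origin (TCP) lies between the finger pads; the fingertips stand r.tcp_to_tips ahead of it and the grasp point (between the pads) lies 3 mm ahead of it (r.tcp_to_tips is the distance from the TCP to the fingertips, in m); z points along the fingers, y is the line along which they close (so a half turn about z gives the same grasp; the last joint's range is limited). The gripper opens to 85 mm and grips with 20 to 120 N. Pads are 22 mm wide; open, the fingers measure 114 mm over their backs; the gripper's body (76 mm by 85 mm) begins 54 mm behind the grasp point. The pads swing forward as they close: fully open they stand 13 mm farther back than shut.
Start: joints at [-1.285, 0.477, 0.022, 1.555, -0.011, 1.109, -0.083], TCP at [0.259, 0.623, 0.253] pointing down, gripper open.
Joint ranges: [-2.96, 2.96], [-0.34, 2.1], [-1.41, 1.46], [0.24, 2.44], [-1.37, 4.51], [0.17, 1.92], [-2.96, 2.96]. Speed limits (rad/s): [2.39, 2.39, 3.14, 3.14, 3.14, 3.14, 3.14].

INTERFACE

Orientations are given as a rotation vector (axis times angle).
In Python, from bench import r gives the robot as it stands. The module is installed in compiled form; this text tells all that it offers.
- The arm moves only by the tool step_arm, never from a script. Its argument "moves" is a list of rows, each an object of numbers: "rx", "ry", "rz": the turn, a rotation vector about the tool's x, y, z in degrees; "dx", "dy", "dz": the shift along the tool's x, y, z in mm; "gripper": the opening, from -1 (shut) to 1 (fully open). In form: [{"rx": .., "ry": .., "rz": .., "dx": .., "dy": .., "dz": .., "gripper": ..}, ...]. A call has 1 to 20 rows; each row shifts and turns the commanded pose from where the row before left it, along the tool's axes as they then stand; what a row does not reach is not made up. A row lasts 1/8 s, in which the tool goes at most 62.5 mm and 10.7 degrees, less where a joint would pass 70% of its speed; a pose out of reach is approached as far as the arm can. A call is refused whole if a number of a shift passes 62.5 or a number of a turn 10.7, either way. A call with a gripper value outside its range is refused whole. The fingers move at their own pace and stop on an object; "grip_force" is the grip in N (left out, the last holds). Time passes only in rows, so rows that do not move let the fingers close. It gives the time, the measured TCP pose, the force, the opening and the grip force at its end, in the units of the state.
- r.get_obs(): the state, without advancing time (a new reading comes with each control period).
- r.grab_frame(name): name is "side" or "top"; returns the picture (420x560x3 uint8, blue, green, red); there is no depth.
- r.camera_info(name): a dict with "mtx" (3x3 intrinsics, pixels), "rvec" (rotation vector, rad) and "tvec" (3), from world to camera coordinates, as OpenCV has them. Camera axes: x right, y down, z forward; pixel columns grow to the right and rows downward; lengths in m; the calibration is good to about 2 mm. A picture is of the moment at which its call begins. camera_info takes no time and is no camera call.
- r.hand_in(): hands the job in; it is judged then, once.
The state is a dict: "clock": time; "joints": joint angles; "qvel": joint speeds; "tau": joint torques, N m; "tcp_pos": TCP position; "orientation": TCP orientation; "contact_force": force on the tool from outside, world axes, zero at the start; "moment": the same for the moment, N m; "grip_width": finger opening in m; "gripper_force": force on a finger pad.
Only numpy, scipy, OpenCV 4.12 (cv2) and the standard library are available. Lean on these libraries where they do the work, as an engineer would, in place of code of your own. Each camera call takes 0.05 s, during which the arm holds its last target. There are 200 camera calls.

## Working session

There is one attempt and no reset: what is moved stays moved. The work goes in short steps, Python scripts to look and compute and a tool call to move; the robot and the scene stay as the last step left them, time stands still between calls to the robot, and variables do not carry over. Pictures are saved under pics/ and viewed, at most 10 in all, crops included, and the job is handed in when it is done.

Besides the shell and the picture viewer there is one more tool, called after "Call:" as name(argument=value, ...), one argument or row to a line, values as JSON. step_arm: Moves the arm, as the interface text tells. Its arguments: {"type":"object","properties":{"moves":{"type":"array","items":{"type":"object","properties":{"rx":{"type":"number"},"ry":{"type":"number"},"rz":{"type":"number"},"dx":{"type":"number"},"dy":{"type":"number"},"dz":{"type":"number"},"gripper":{"type":"number"}}}},"grip_force":{"type":"number"}},"required":["moves"]}

```bash
mkdir -p pics; python3 - <<'E'
from bench import r
import cv2
for n in("side","top"):
    cv2.imwrite(f"pics/{n}0.png",r.grab_frame(n)); c=r.camera_info(n); print(n,c)
o=r.get_obs(); print(o, r.tcp_to_tips)
E
```

```text
side {'mtx': array([[404.68031495,   0.        , 271.11030745],
       [  0.        , 404.68031495, 208.44704121],
       [  0.        ,   0.        ,   1.        ]]), 'rvec': array([ 0.35461638, -2.71002026,  1.35612331]), 'tvec': array([0.51872187, 0.24233902, 0.5546231 ])}
top {'mtx': array([[403.59540568,   0.        , 283.07087802],
       [  0.        , 403.59540568, 216.27718349],
       [  0.        ,   0.        ,   1.        ]]), 'rvec': array([ 2.14611342, -2.14483679,  0.21089186]), 'tvec': array([-0.13162873,  0.58066499,  0.67884964])}
{'clock': 0.1, 'joints': array([-1.28515016,  0.47771565,  0.02233767,  1.55633762, -0.0115033 ,
        1.10929649, -0.08312071]), 'qvel': array([-0.00195462, -0.0017924 ,  0.00123393, -0.00085742,  0.00131904,
        0.00064171, -0.00030544]), 'tau': array([ 4.14106878e-03, -5.97754562e+01,  1.61360152e+00, -2.81950843e+01,
        1.28063135e-02,  5.10456463e-03,  9.05502446e-06]), 'tcp_pos': array([0.25877949, 0.6228935 , 0.25243032]), 'orientation': array([-6.14462946e-01, -3.08070315e+00,  2.53799206e-03]), 'contact_force': array([ 0.80699346, -0.06408618, -0.1125438 ]), 'moment': array([-0.03188702,  0.00312322, -0.02045611]), 'gripper_force': 0.0, 'grip_width': 0.08531687466335296} 0.022
```

View pics/side0.png

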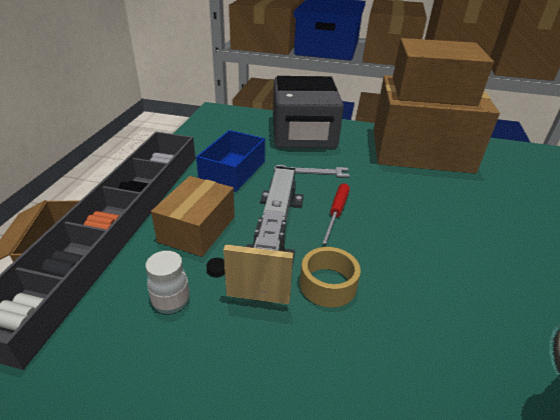

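View pics/top0.png

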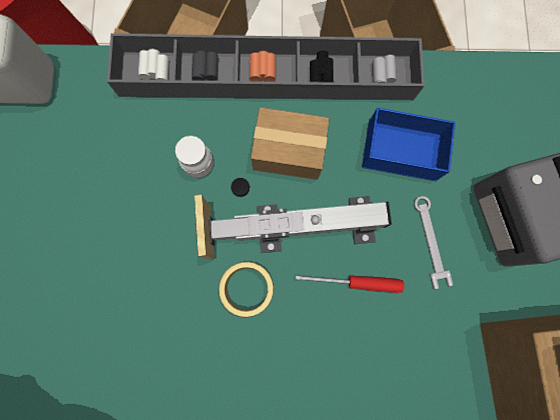

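The side view shows the tube with the board towards the camera. In the top view the button is near (316,219), the board's top edge near (203,226), and the plate holes near (265-283,222). I'll enlarge the top view.

```bash
python3 - <<'E'
import cv2
a=cv2.imread("pics/top0.png")[180:270,190:400]
cv2.imwrite("pics/c1.png",cv2.resize(a,None,fx=3.8,fy=3.8,interpolation=cv2.INTER_CUBIC))
a=cv2.imread("pics/side0.png")[155:315,200:320]
cv2.imwrite("pics/c2.png",cv2.resize(a,None,fx=3.7,fy=3.7,interpolation=cv2.INTER_CUBIC))
E
```

```text
(no output)
```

View pics/c1.png

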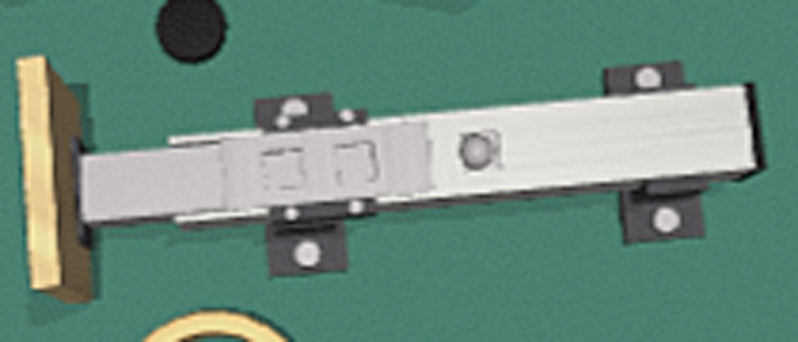

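View pics/c2.png

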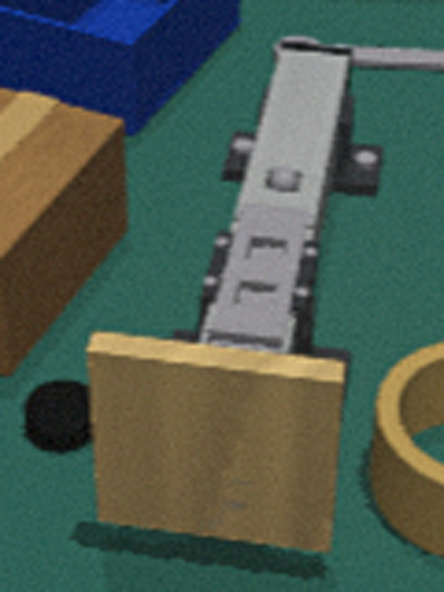

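c1 shows the button dome at (478,150), the second hole centred at (355,162), the third at (283,169) and the board's top at (38,173). In c2 the button is at (284,176), the holes at (267,246) and (256,291), and the board's top edge runs from (90,342) to (344,372).

```bash
cat >g.py <<'E'
from bench import r
import numpy as np, cv2
def ray(n,px,z):
    c=r.camera_info(n); R=cv2.Rodrigues(c["rvec"])[0]; t=c["tvec"]
    u=cv2.undistortPoints(np.array([[px]],float),c["mtx"],None)[0,0]
    d=R.T@np.array([*u,1]); o=-R.T@t
    return (o+d*(z-o[2])/d[2])
def proj(n,P):
    c=r.camera_info(n); return cv2.projectPoints(np.array([P],float),c["rvec"],c["tvec"],c["mtx"],None)[0][0,0]
C1=lambda x,y:((x+.5)/3.8-.5+190,(y+.5)/3.8-.5+180)
C2=lambda x,y:((x+.5)/3.7-.5+200,(y+.5)/3.7-.5+155)
E
python3 - <<'E'
from g import *
np.set_printoptions(precision=4,suppress=True)
T={k:ray("top",C1(*p),z) for k,p,z in [("but",(478,150),.066),("h2",(355,162),.061),("h3",(283,169),.061),("bd",(38,173),.118),("bA",(31,58.5),.118),("bB",(46,288.5),.118),
 ("mouthA",(170,140),.06),("mouthB",(178,225),.06),("backA",(744,86),.06),("backB",(757,170),.06)]}
S={k:ray("side",C2(*p),z) for k,p,z in [("but",(284,176),.066),("h2",(267,246),.061),("h3",(256,291),.061),("bA",(90,342),.118),("bB",(344,372),.118)]}
for D in (T,S):
    for k in D: print(k,D[k][:2])
    print("h2",np.linalg.norm(D["h2"]-D["but"])*1e3,"h23",np.linalg.norm(D["h2"]-D["h3"])*1e3,"bd",np.linalg.norm(((D["bA"]+D["bB"])/2-D["but"])[:2])*1e3)
    for a,b in(("but","h3"),): 
        d=D[b]-D[a]; print(np.degrees(np.arctan2(d[1],d[0])))
d=(T["mouthA"]+T["mouthB"]-T["backA"]-T["backB"])/2;print(np.linalg.norm(d),np.degrees(np.arctan2(d[1],d[0])))
print(cv2.Rodrigues(r.get_obs()["orientation"])[0])
E
```

```text
but [ 0.5733 -0.1882]
h2 [ 0.5682 -0.131 ]
h3 [ 0.5648 -0.0973]
bd [0.5543 0.0062]
bA [0.6044 0.0108]
bB [0.505  0.0012]
mouthA [ 0.5786 -0.0443]
mouthB [ 0.5386 -0.0488]
backA [ 0.6055 -0.3163]
backB [ 0.565  -0.3207]
h2 57.69564556947645 h23 33.81709237415226 bd 195.10647078416764
95.29384139770266
but [ 0.5733 -0.1837]
h2 [ 0.5691 -0.1322]
h3 [ 0.5659 -0.0984]
bA [0.6049 0.0137]
bB [0.5058 0.0035]
h2 51.89313937744858 h23 34.02073302081283 bd 193.14470895752766
94.99510694343739
0.27321415129998267 95.59845131132984
[[-0.9235  0.3836 -0.0005]
 [ 0.3836  0.9235 -0.0015]
 [-0.0001 -0.0016 -1.    ]]
```

Call:
step_arm(
  moves=[
    {"rz": -9.4, "gripper": -1},
    {"rz": -9.4, "gripper": -1},
    {"rz": -9.3, "gripper": -1},
    {"dx": -29, "dy": -49, "gripper": -1},
    {"dx": -29, "dy": -49, "gripper": -1},
    {"dx": -29, "dy": -49, "gripper": -1},
    {"dx": -29, "dy": -49, "gripper": -1},
    {"dx": -29, "dy": -49, "gripper": -1},
    {"dx": -29, "dy": -49, "gripper": -1},
    {"dx": -29, "dy": -49, "gripper": -1},
    {"dx": -29, "dy": -49, "gripper": -1},
    {"dy": -49, "gripper": -1},
    {"dy": -49, "gripper": -1},
    {"dy": -49, "gripper": -1},
    {"dy": -49, "gripper": -1},
    {"dy": -49, "gripper": -1},
    {"dy": -49, "gripper": -1},
    {"dy": -49, "gripper": -1},
    {"dy": -49, "gripper": -1},
    {"dy": -49, "gripper": -1},
  ],
)

```text
invalid input at $.moves[0]: expected keys rx, ry, rz, dx, dy, dz, gripper
```

Call:
step_arm(
  moves=[
    {"dy": -5, "gripper": -1},
    {"gripper": -1},
    {"gripper": -1},
  ],
)

```text
invalid input at $.moves[0]: expected keys rx, ry, rz, dx, dy, dz, gripper
```

```bash
cat >s.py <<'E'
from g import *
import sys
np.set_printoptions(precision=4,suppress=True)
o=r.get_obs(); R=cv2.Rodrigues(o["orientation"])[0]
print(o["clock"],o["tcp_pos"],o["contact_force"],o["grip_width"],o["gripper_force"],"yaw",np.degrees(np.arctan2(R[1,1],R[0,1])),"z",R[:,2])
if len(sys.argv)>1: 
    P=np.array([float(v) for v in sys.argv[1:4]]); print("tool mm",R.T@(P-o["tcp_pos"])*1e3)
E
python3 s.py .5734 -.190 .100
```

```text
0.1 [0.2588 0.6229 0.2524] [ 0.807  -0.0641 -0.1125] 0.08531687466335296 0.0 yaw 67.44014002504453 z [-0.0005 -0.0015 -1.    ]
tool mm [-602.3935 -629.738   153.522 ]
```

Call:
step_arm(
  moves=[
    {"rx": 0, "ry": 0, "rz": -9.4, "dx": 0, "dy": 0, "dz": 0, "gripper": -1},
    {"rx": 0, "ry": 0, "rz": -9.4, "dx": 0, "dy": 0, "dz": 0, "gripper": -1},
    {"rx": 0, "ry": 0, "rz": -9.3, "dx": 0, "dy": 0, "dz": 0, "gripper": -1},
    {"rx": 0, "ry": 0, "rz": 0, "dx": -29, "dy": -50, "dz": 0, "gripper": -1},
    {"rx": 0, "ry": 0, "rz": 0, "dx": -29, "dy": -50, "dz": 0, "gripper": -1},
    {"rx": 0, "ry": 0, "rz": 0, "dx": -29, "dy": -50, "dz": 0, "gripper": -1},
    {"rx": 0, "ry": 0, "rz": 0, "dx": -29, "dy": -50, "dz": 0, "gripper": -1},
    {"rx": 0, "ry": 0, "rz": 0, "dx": -29, "dy": -50, "dz": 0, "gripper": -1},
    {"rx": 0, "ry": 0, "rz": 0, "dx": -29, "dy": -50, "dz": 0, "gripper": -1},
    {"rx": 0, "ry": 0, "rz": 0, "dx": -29, "dy": -50, "dz": 0, "gripper": -1},
    {"rx": 0, "ry": 0, "rz": 0, "dx": -29, "dy": -50, "dz": 0, "gripper": -1},
    {"rx": 0, "ry": 0, "rz": 0, "dx": 0, "dy": -50, "dz": 0, "gripper": -1},
    {"rx": 0, "ry": 0, "rz": 0, "dx": 0, "dy": -50, "dz": 0, "gripper": -1},
    {"rx": 0, "ry": 0, "rz": 0, "dx": 0, "dy": -50, "dz": 0, "gripper": -1},
    {"rx": 0, "ry": 0, "rz": 0, "dx": 0, "dy": -50, "dz": 0, "gripper": -1},
    {"rx": 0, "ry": 0, "rz": 0, "dx": 0, "dy": -50, "dz": 0, "gripper": -1},
    {"rx": 0, "ry": 0, "rz": 0, "dx": 0, "dy": -50, "dz": 0, "gripper": -1},
    {"rx": 0, "ry": 0, "rz": 0, "dx": 0, "dy": -50, "dz": 0, "gripper": -1},
    {"rx": 0, "ry": 0, "rz": 0, "dx": 0, "dy": 0, "dz": 0, "gripper": -1},
    {"rx": 0, "ry": 0, "rz": 0, "dx": 0, "dy": 0, "dz": 0, "gripper": -1},
  ],
)

```text
clock: 2.6
tcp_pos: [0.562, -0.1003, 0.2529]
orientation: [0.152, -3.137, -0.001]
contact_force: [-0.0, 0.6, 0.3]
grip_width: 0.0001
gripper_force: 0.0
```

```bash
python3 s.py .5734 -.190 .100
```

```text
2.6 [ 0.562  -0.1003  0.2529] [-0.043   0.6087  0.3487] 0.00012065216119298982 0.0 yaw 95.53223089942088 z [-0.0009  0.0006 -1.    ]
tool mm [ -2.8077 -90.4877 152.8249]
```

Call:
step_arm(
  moves=[
    {"rx": 0, "ry": 0, "rz": 0, "dx": -3, "dy": -45, "dz": 0, "gripper": -1},
    {"rx": 0, "ry": 0, "rz": 0, "dx": 0, "dy": -45.5, "dz": 0, "gripper": -1},
    {"rx": 0, "ry": 0, "rz": 0, "dx": 0, "dy": 0, "dz": 48, "gripper": -1},
    {"rx": 0, "ry": 0, "rz": 0, "dx": 0, "dy": 0, "dz": 48, "gripper": -1},
    {"rx": 0, "ry": 0, "rz": 0, "dx": 0, "dy": 0, "dz": 48, "gripper": -1},
    {"rx": 0, "ry": 0, "rz": 0, "dx": 0, "dy": 0, "dz": 9, "gripper": -1},
    {"rx": 0, "ry": 0, "rz": 0, "dx": 0, "dy": 0, "dz": 0, "gripper": -1},
  ],
)

```text
clock: 3.48
tcp_pos: [0.5745, -0.1897, 0.1008]
orientation: [-0.154, 3.138, 0.001]
contact_force: [0.3, -0.0, 0.7]
grip_width: -0.0001
gripper_force: 0.0
```

```bash
python3 - <<'E'
from g import *
a=r.grab_frame("side")[110:270,200:340]
b=r.grab_frame("top")[130:290,240:380]
cv2.imwrite("pics/p2.png",cv2.resize(np.hstack([a,b]),None,fx=2.8,fy=2.8,interpolation=cv2.INTER_CUBIC))
E
python3 s.py
```

```text
3.575 [ 0.5755 -0.1905  0.1023] [-0.3563  0.2094  0.2537] -4.626167624759208e-05 0.0 yaw 95.57062220780973 z [ 0.0032 -0.0005 -1.    ]
```

View pics/p2.png

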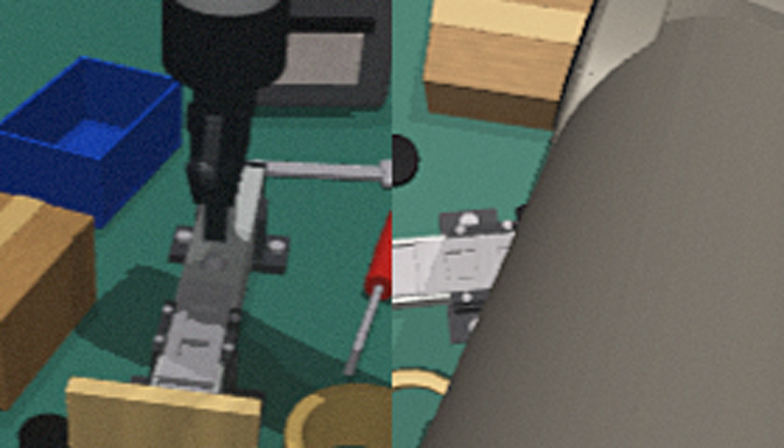

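The closed fingertips at (213,240) stand just above the button at (215,261), in line with it. I'll press down in small steps.

Call:
step_arm(
  moves=[
    {"rx": 0, "ry": 0, "rz": 0, "dx": 1, "dy": 0, "dz": 4, "gripper": -1},
    {"rx": 0, "ry": 0, "rz": 0, "dx": 0, "dy": 0, "dz": 4, "gripper": -1},
    {"rx": 0, "ry": 0, "rz": 0, "dx": 0, "dy": 0, "dz": 3, "gripper": -1},
    {"rx": 0, "ry": 0, "rz": 0, "dx": 0, "dy": 0, "dz": 2, "gripper": -1},
    {"rx": 0, "ry": 0, "rz": 0, "dx": 0, "dy": 0, "dz": 2, "gripper": -1},
    {"rx": 0, "ry": 0, "rz": 0, "dx": 0, "dy": 0, "dz": 0, "gripper": -1},
  ],
)

```text
clock: 4.32
tcp_pos: [0.5731, -0.1903, 0.0854]
orientation: [-0.152, 3.138, 0.001]
contact_force: [-1.1, 2.0, 1.1]
grip_width: 0.0002
gripper_force: 0.6
```

Call:
step_arm(
  moves=[
    {"rx": 0, "ry": 0, "rz": 0, "dx": 0, "dy": 0, "dz": 2, "gripper": -1},
    {"rx": 0, "ry": 0, "rz": 0, "dx": 0, "dy": 0, "dz": 2, "gripper": -1},
    {"rx": 0, "ry": 0, "rz": 0, "dx": 0, "dy": 0, "dz": 0, "gripper": -1},
  ],
)

```text
clock: 4.7
tcp_pos: [0.5733, -0.1903, 0.0819]
orientation: [-0.152, 3.137, 0.001]
contact_force: [-1.5, 2.9, 8.8]
grip_width: -0.0002
gripper_force: 4.5
```

```bash
python3 s.py .5733 -.19 .082
```

```text
4.7 [ 0.5733 -0.1903  0.0819] [-1.4819  2.9084  8.7848] -0.00018484725861494944 4.4973192270845175 yaw 95.54384979890239 z [ 0.0004  0.0006 -1.    ]
tool mm [-0.01    0.3234 -0.1211]
```

```bash
cat >b.py <<'E'
from g import *
# board travel (mm) from shift of its top edge, template from first top picture
def shift(n="top"):
    a=cv2.imread("pics/top0.png"); f=r.grab_frame("top")
    t=a[190:264,190:214]; m=cv2.matchTemplate(f[184:272,120:240],t,cv2.TM_CCOEFF_NORMED)
    _,v,_,(x,y)=cv2.minMaxLoc(m)
    q=m[y,x-1:x+2] if 0<x<m.shape[1]-1 else None
    s=0 if q is None else (q[0]-q[2])/(2*(q[0]-2*q[1]+q[2]))
    A=ray("top",(203,226),.118);B=ray("top",(203-70+x+s,226-6+y),.118)
    print("board shift mm",np.linalg.norm(A-B)*1e3*np.sign(70-x-s),"score",v)
    return f
if __name__=="__main__": shift()
E
python3 b.py
```

```text
board shift mm 9.346525981378033 score 0.96635502576828
```

Call:
step_arm(
  moves=[
    {"rx": 0, "ry": 0, "rz": 0, "dx": 0, "dy": -1, "dz": -20, "gripper": -1},
    {"rx": 0, "ry": 0, "rz": 0, "dx": 0, "dy": 0, "dz": -45, "gripper": -1},
    {"rx": 0, "ry": 0, "rz": 0, "dx": 0, "dy": 0, "dz": -45, "gripper": 0},
    {"rx": 0, "ry": 0, "rz": 0, "dx": 0, "dy": 52, "dz": 0, "gripper": 0},
    {"rx": 0, "ry": 0, "rz": 0, "dx": 0, "dy": 52, "dz": 0, "gripper": 0},
    {"rx": 0, "ry": 0, "rz": 0, "dx": 0, "dy": 52, "dz": 0, "gripper": 0},
    {"rx": 0, "ry": 0, "rz": 0, "dx": 0, "dy": 52, "dz": 0, "gripper": 0},
    {"rx": 0, "ry": 0, "rz": 0, "dx": 0, "dy": 1, "dz": 0, "gripper": 0},
    {"rx": 0, "ry": 0, "rz": 0, "dx": 0, "dy": 0, "dz": 0, "gripper": 0},
    {"rx": 0, "ry": 0, "rz": 0, "dx": 0, "dy": 0, "dz": 0, "gripper": 0},
  ],
)

```text
clock: 6.0
tcp_pos: [0.553, 0.0145, 0.1911]
orientation: [0.147, -3.138, 0.001]
contact_force: [0.1, 0.3, -0.5]
grip_width: 0.0428
gripper_force: 0.0
```

```bash
python3 - <<'E'
from g import *
a=r.grab_frame("side")[130:330,190:330]
b=r.grab_frame("top")[130:330,170:310]
cv2.imwrite("pics/p3.png",cv2.resize(np.hstack([a,b]),None,fx=2.8,fy=2.8,interpolation=cv2.INTER_CUBIC))
E
python3 s.py .5535 .017 .112
```

```text
6.1 [0.553  0.0148 0.1912] [-0.2266 -0.3052  0.5445] 0.04239433070046456 0.0 yaw 95.3904941808108 z [ 0.     -0.0005 -1.    ]
tool mm [-0.6921  2.2371 79.2048]
```

View pics/p3.png

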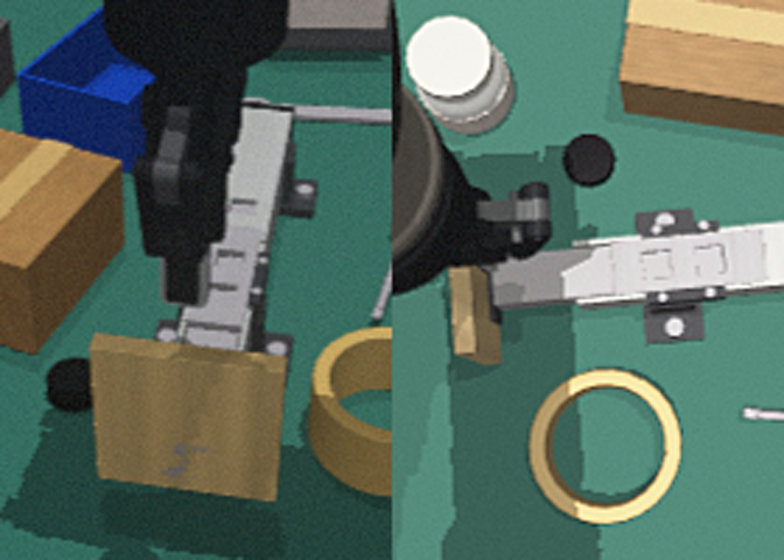

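The button is gone from the first hole at (243,203), so it is trapped under the tube's top, and the open fingers stand over the board. Next I lower and pinch with 20 N.

Call:
step_arm(
  moves=[
    {"rx": 0, "ry": 0, "rz": 0, "dx": 0, "dy": 2, "dz": 30, "gripper": 0},
    {"rx": 0, "ry": 0, "rz": 0, "dx": 0, "dy": 0, "dz": 30, "gripper": 0},
    {"rx": 0, "ry": 0, "rz": 0, "dx": 0, "dy": 0, "dz": 19, "gripper": 0},
    {"rx": 0, "ry": 0, "rz": 0, "dx": 0, "dy": 0, "dz": 0, "gripper": 0},
    {"rx": 0, "ry": 0, "rz": 0, "dx": 0, "dy": 0, "dz": 0, "gripper": -0.4},
    {"rx": 0, "ry": 0, "rz": 0, "dx": 0, "dy": 0, "dz": 0, "gripper": -0.55},
    {"rx": 0, "ry": 0, "rz": 0, "dx": 0, "dy": 0, "dz": 0, "gripper": -0.65},
    {"rx": 0, "ry": 0, "rz": 0, "dx": 0, "dy": 0, "dz": 0, "gripper": -0.75},
    {"rx": 0, "ry": 0, "rz": 0, "dx": 0, "dy": 0, "dz": 0, "gripper": -1},
    {"rx": 0, "ry": 0, "rz": 0, "dx": 0, "dy": 0, "dz": 0, "gripper": -1},
    {"rx": 0, "ry": 0, "rz": 0, "dx": 0, "dy": 0, "dz": 0, "gripper": -1},
  ],
  grip_force=20,
)

```text
clock: 7.48
tcp_pos: [0.5534, 0.0179, 0.1131]
orientation: [-0.151, 3.136, -0.0]
contact_force: [-0.4, -2.7, 6.7]
grip_width: 0.0115
gripper_force: 21.1
```

```bash
python3 s.py .5535 .017 .112; python3 b.py
```

```text
7.475 [0.5534 0.0179 0.1131] [-0.4098 -2.7138  6.706 ] 0.011482015809610991 21.05467826128006 yaw 95.50323551742456 z [ 0.0015 -0.0002 -1.    ]
tool mm [-0.0459 -0.8739  1.1339]
board shift mm 10.096601140958148 score 0.3322156071662903
```

Call:
step_arm(
  moves=[
    {"rx": 0, "ry": 0, "rz": 0, "dx": 0, "dy": 0.5, "dz": -1, "gripper": -1},
    {"rx": 0, "ry": 0, "rz": 0, "dx": 0, "dy": 1, "dz": 0, "gripper": -1},
    {"rx": 0, "ry": 0, "rz": 0, "dx": 0, "dy": 1.5, "dz": 0, "gripper": -1},
    {"rx": 0, "ry": 0, "rz": 0, "dx": 0, "dy": 2, "dz": 0, "gripper": -1},
    {"rx": 0, "ry": 0, "rz": 0, "dx": 0, "dy": 2, "dz": 0, "gripper": -1},
    {"rx": 0, "ry": 0, "rz": 0, "dx": 0, "dy": 2, "dz": 0, "gripper": -1},
    {"rx": 0, "ry": 0, "rz": 0, "dx": 0, "dy": 2, "dz": 0, "gripper": -1},
    {"rx": 0, "ry": 0, "rz": 0, "dx": 0, "dy": 2, "dz": 0, "gripper": -1},
    {"rx": 0, "ry": 0, "rz": 0, "dx": 0, "dy": 2, "dz": 0, "gripper": -1},
    {"rx": 0, "ry": 0, "rz": 0, "dx": 0, "dy": 2, "dz": 0, "gripper": -1},
    {"rx": 0, "ry": 0, "rz": 0, "dx": 0, "dy": 2, "dz": 0, "gripper": -1},
    {"rx": 0, "ry": 0, "rz": 0, "dx": 0, "dy": 2, "dz": 0, "gripper": -1},
    {"rx": 0, "ry": 0, "rz": 0, "dx": 0, "dy": 2, "dz": 0, "gripper": -1},
    {"rx": 0, "ry": 0, "rz": 0, "dx": 0, "dy": 2, "dz": 0, "gripper": -1},
    {"rx": 0, "ry": 0, "rz": 0, "dx": 0, "dy": 1, "dz": 0, "gripper": -1},
    {"rx": 0, "ry": 0, "rz": 0, "dx": 0, "dy": 1, "dz": 0, "gripper": -1},
    {"rx": 0, "ry": 0, "rz": 0, "dx": 0, "dy": 1, "dz": 0, "gripper": -1},
  ],
)

```text
clock: 9.65
tcp_pos: [0.5508, 0.0448, 0.1132]
orientation: [-0.15, 3.137, -0.002]
contact_force: [3.9, -5.2, -1.1]
grip_width: 0.0115
gripper_force: 20.5
```

```bash
python3 s.py; python3 -c "
from g import *
for n in('side','top'): cv2.imwrite(f'pics/{n}4.png',r.grab_frame(n))"
```

```text
9.65 [0.5508 0.0448 0.1132] [ 3.9465 -5.1695 -1.127 ] 0.011540235433391199 20.457741916179657 yaw 95.4698138338627 z [ 0.0015 -0.0015 -1.    ]
```

Call:
step_arm(
  moves=[
    {"rx": 0, "ry": 0, "rz": 0, "dx": -1, "dy": 1, "dz": 0, "gripper": -1},
    {"rx": 0, "ry": 0, "rz": 0, "dx": 0, "dy": 1, "dz": 0, "gripper": -1},
    {"rx": 0, "ry": 0, "rz": 0, "dx": 0, "dy": 1, "dz": 0, "gripper": -1},
    {"rx": 0, "ry": 0, "rz": 0, "dx": 0, "dy": 1, "dz": 0, "gripper": -1},
    {"rx": 0, "ry": 0, "rz": 0, "dx": 0, "dy": 1, "dz": 0, "gripper": -1},
  ],
)

```text
clock: 10.38
tcp_pos: [0.5504, 0.0497, 0.1132]
orientation: [0.15, -3.138, 0.003]
contact_force: [0.0, -4.2, 0.4]
grip_width: 0.0117
gripper_force: 20.9
```

Call:
step_arm(
  moves=[
    {"rx": 0, "ry": 0, "rz": 0, "dx": 0, "dy": 1, "dz": 0, "gripper": -1},
    {"rx": 0, "ry": 0, "rz": 0, "dx": 0, "dy": 1, "dz": 0, "gripper": -1},
    {"rx": 0, "ry": 0, "rz": 0, "dx": 0, "dy": 1, "dz": 0, "gripper": -1},
    {"rx": 0, "ry": 0, "rz": 0, "dx": 0, "dy": 1, "dz": 0, "gripper": -1},
  ],
)

```text
clock: 10.88
tcp_pos: [0.55, 0.0537, 0.1132]
orientation: [0.15, -3.138, 0.003]
contact_force: [0.1, -5.1, 1.1]
grip_width: 0.0116
gripper_force: 20.9
```

s is about 47.5 mm, with a drag of 5 N. I carry on slowly.

Call:
step_arm(
  moves=[
    {"rx": 0, "ry": 0, "rz": 0, "dx": 0, "dy": 1, "dz": 0, "gripper": -1},
    {"rx": 0, "ry": 0, "rz": 0, "dx": 0, "dy": 1, "dz": 0, "gripper": -1},
    {"rx": 0, "ry": 0, "rz": 0, "dx": 0, "dy": 1, "dz": 0, "gripper": -1},
  ],
)

```text
clock: 11.25
tcp_pos: [0.5496, 0.0577, 0.1132]
orientation: [0.151, -3.137, 0.001]
contact_force: [-0.2, -4.4, 0.8]
grip_width: 0.0114
gripper_force: 21.0
```

Call:
step_arm(
  moves=[
    {"rx": 0, "ry": 0, "rz": 0, "dx": 0, "dy": 0.7, "dz": 0, "gripper": -1},
    {"rx": 0, "ry": 0, "rz": 0, "dx": 0, "dy": 0.7, "dz": 0, "gripper": -1},
    {"rx": 0, "ry": 0, "rz": 0, "dx": 0, "dy": 0.7, "dz": 0, "gripper": -1},
  ],
)

```text
clock: 11.62
tcp_pos: [0.5493, 0.061, 0.1132]
orientation: [0.152, -3.137, -0.001]
contact_force: [-1.8, -1.7, 1.2]
grip_width: 0.0113
gripper_force: 21.1
```

Call:
step_arm(
  moves=[
    {"rx": 0, "ry": 0, "rz": 0, "dx": 0, "dy": 0.6, "dz": 0, "gripper": -1},
    {"rx": 0, "ry": 0, "rz": 0, "dx": 0, "dy": 0.6, "dz": 0, "gripper": -1},
    {"rx": 0, "ry": 0, "rz": 0, "dx": 0, "dy": 0.6, "dz": 0, "gripper": -1},
  ],
)

```text
clock: 12.0
tcp_pos: [0.5492, 0.0625, 0.1132]
orientation: [0.152, -3.137, -0.0]
contact_force: [-3.4, -1.6, 1.8]
grip_width: 0.0117
gripper_force: 21.1
```

```bash
python3 s.py; python3 -c "
from g import *
a=r.grab_frame('side');b=r.grab_frame('top')
cv2.imwrite('pics/p5.png',np.hstack([cv2.resize(a[180:280,230:310],None,fx=5,fy=5,interpolation=2),cv2.resize(b[180:280,235:315],None,fx=5,fy=5,interpolation=2)]))"
```

```text
12.0 [0.5492 0.0625 0.1132] [-3.4328 -1.5572  1.7621] 0.011677787097672972 21.113001108169556 yaw 95.55345801065093 z [-0.0006  0.0002 -1.    ]
```

View pics/p5.png

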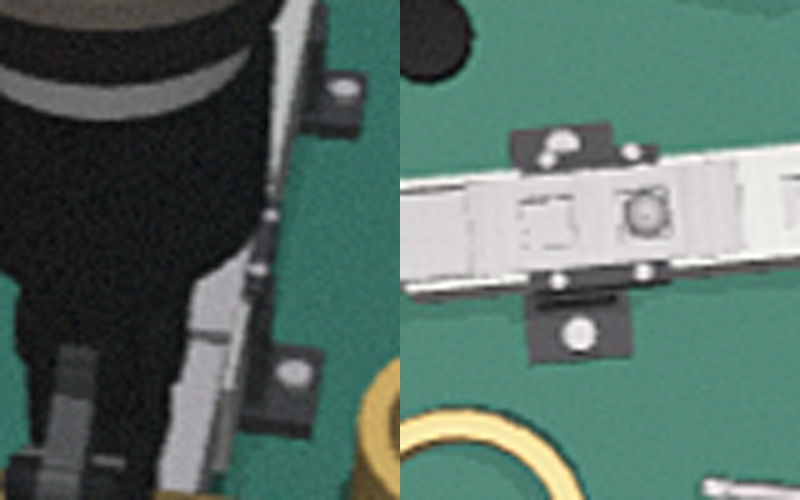

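The top view shows the dome in the second hole at (648,213), so the button appears to have popped out. A slight pull will confirm the lock.

Call:
step_arm(
  moves=[
    {"rx": 0, "ry": 0, "rz": 0, "dx": 0, "dy": 0, "dz": 0, "gripper": -1},
    {"rx": 0, "ry": 0, "rz": 0, "dx": 0, "dy": 0.5, "dz": 0, "gripper": -1},
    {"rx": 0, "ry": 0, "rz": 0, "dx": 0, "dy": 0.5, "dz": 0, "gripper": -1},
    {"rx": 0, "ry": 0, "rz": 0, "dx": 0, "dy": 0, "dz": 0, "gripper": -1},
  ],
)

```text
clock: 12.6
tcp_pos: [0.5492, 0.0626, 0.1132]
orientation: [0.151, -3.137, 0.001]
contact_force: [-4.1, -2.9, 2.2]
grip_width: 0.0118
gripper_force: 21.1
```

Call:
step_arm(
  moves=[
    {"rx": 0, "ry": 0, "rz": 0, "dx": 0, "dy": 0.5, "dz": 0, "gripper": -1},
    {"rx": 0, "ry": 0, "rz": 0, "dx": 0, "dy": 0.5, "dz": 0, "gripper": -1},
    {"rx": 0, "ry": 0, "rz": 0, "dx": 0, "dy": 0, "dz": 0, "gripper": -1},
  ],
)

```text
clock: 12.98
tcp_pos: [0.5491, 0.0637, 0.1132]
orientation: [0.151, -3.137, 0.001]
contact_force: [-3.9, -3.2, 2.4]
grip_width: 0.0115
gripper_force: 21.2
```

```bash
python3 - <<'E'
from g import *
f=r.grab_frame('top'); cv2.imwrite('pics/top6.png',f)
b=cv2.resize(f[180:280,235:315],None,fx=5,fy=5,interpolation=2)
a=cv2.imread('pics/p5.png')[:,400:]
def m(t,x0,y0,name):
    q=cv2.matchTemplate(b,t,cv2.TM_CCOEFF_NORMED); _,v,_,l=cv2.minMaxLoc(q); print(name,l[0]-x0,l[1]-y0,v)
m(a[195:232,230:268],230,195,"dome"); m(a[120:175,105:270],105,120,"clamp")
# sliding tube part and board not hidden; hole edges
t=cv2.imread('pics/top0.png')
d=cv2.resize(t[180:280,235:315],None,fx=5,fy=5,interpolation=2)
c=cv2.resize(cv2.imread('pics/top4.png')[180:280,235:315],None,fx=5,fy=5,interpolation=2)
cv2.imwrite('pics/p6.png',np.vstack([np.hstack([d[130:290],a[130:290]]),np.hstack([c[130:290],b[130:290]])]))
E
```

```text
dome -4 1 0.8887939453125
clamp 0 0 0.9991191625595093
```

View pics/p6.png

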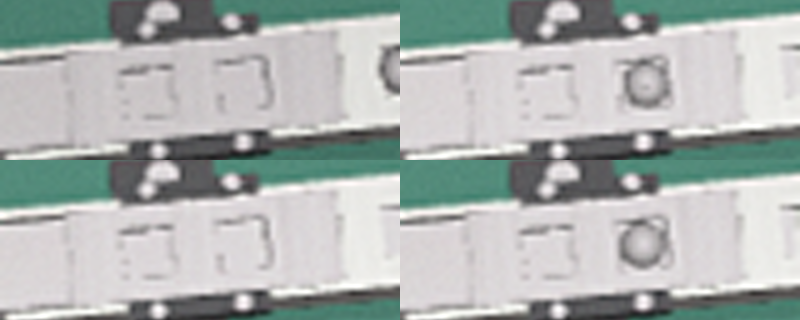

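The button stands in the second hole and shifted about 1 mm, within its play, to the hole's outer edge. One more slight pull.

Call:
step_arm(
  moves=[
    {"rx": 0, "ry": 0, "rz": 0, "dx": 0.5, "dy": 0.5, "dz": 0, "gripper": -1},
    {"rx": 0, "ry": 0, "rz": 0, "dx": 0.5, "dy": 0.5, "dz": 0, "gripper": -1},
    {"rx": 0, "ry": 0, "rz": 0, "dx": 0, "dy": 0, "dz": 0, "gripper": -1},
  ],
)

```text
clock: 13.4
tcp_pos: [0.5489, 0.0648, 0.1133]
orientation: [-0.151, 3.137, -0.0]
contact_force: [1.0, -3.7, -4.1]
grip_width: 0.0116
gripper_force: 20.3
```

```bash
python3 - <<'E'
from g import *
f=r.grab_frame('top'); cv2.imwrite('pics/top7.png',f)
z=lambda i:cv2.resize(i[180:280,235:315],None,fx=5,fy=5,interpolation=2)
b=z(f);a=z(cv2.imread('pics/top6.png'))
q=cv2.matchTemplate(b,a[190:237,218:268],cv2.TM_CCOEFF_NORMED); _,v,_,l=cv2.minMaxLoc(q); print(l[0]-218,l[1]-190,v)
E
python3 s.py
```

```text
-2 0 0.9111639261245728
13.45 [0.5489 0.0648 0.1133] [ 1.0072 -3.5633 -3.7592] 0.011838756155869972 20.28237909078598 yaw 95.52356276804166 z [ 0.0013 -0.0002 -1.    ]
```

Call:
step_arm(
  moves=[
    {"rx": 0, "ry": 0, "rz": 0, "dx": 0, "dy": 0.5, "dz": 0, "gripper": -1},
    {"rx": 0, "ry": 0, "rz": 0, "dx": 0, "dy": 0.5, "dz": 0, "gripper": -1},
    {"rx": 0, "ry": 0, "rz": 0, "dx": 0, "dy": 0, "dz": 0, "gripper": -1},
  ],
)

```text
clock: 13.82
tcp_pos: [0.5488, 0.0651, 0.1133]
orientation: [-0.15, 3.137, -0.002]
contact_force: [2.8, -5.8, -4.2]
grip_width: 0.0119
gripper_force: 20.1
```

```bash
python3 - <<'E'
from g import *
f=r.grab_frame('top'); cv2.imwrite('pics/top8.png',f)
z=lambda i:cv2.resize(i[180:280,235:335],None,fx=8,fy=8,interpolation=2)[230:430]
cv2.imwrite('pics/p8.png',np.vstack([z(cv2.imread('pics/top0.png')),z(cv2.imread('pics/top7.png')),z(f)]))
E
python3 s.py
```

```text
13.875 [0.5488 0.0651 0.1133] [ 2.8922 -5.337  -4.3805] 0.011679366807356645 20.112334191799164 yaw 95.49047712283239 z [ 0.0014 -0.0009 -1.    ]
```

View pics/p8.png

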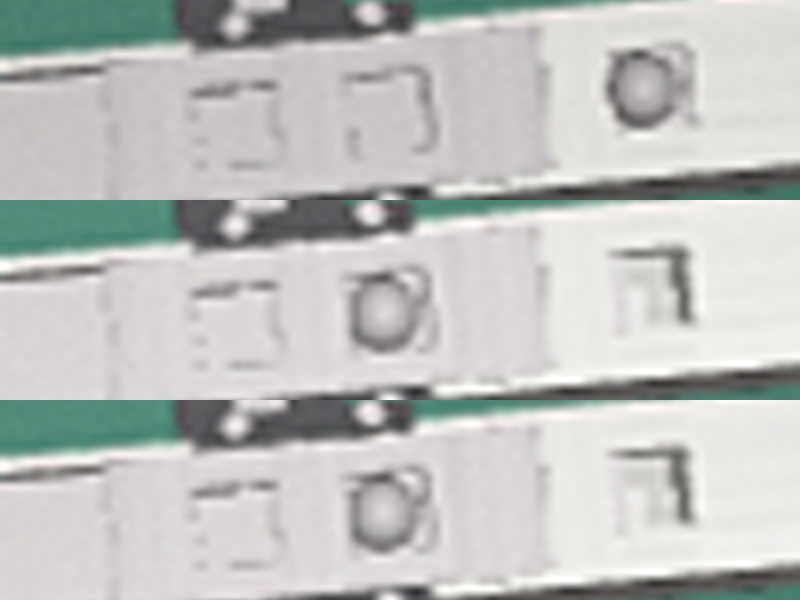

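The last row shows the button in the second hole at (383,510), looking as it did in the first hole at the start. The tube also no longer follows the pull, so it is locked. I relax and let go.

Call:
step_arm(
  moves=[
    {"rx": 0, "ry": 0, "rz": 0, "dx": 0, "dy": -1, "dz": 0, "gripper": -1},
    {"rx": 0, "ry": 0, "rz": 0, "dx": 0, "dy": -0.8, "dz": 0, "gripper": -1},
    {"rx": 0, "ry": 0, "rz": 0, "dx": 0, "dy": 0, "dz": 0, "gripper": -0.5},
    {"rx": 0, "ry": 0, "rz": 0, "dx": 0, "dy": 0, "dz": 0, "gripper": 0},
    {"rx": 0, "ry": 0, "rz": 0, "dx": 0, "dy": 0, "dz": 0, "gripper": 0},
    {"rx": 0, "ry": 0, "rz": 0, "dx": 0, "dy": 0, "dz": -10, "gripper": 0},
    {"rx": 0, "ry": 0, "rz": 0, "dx": 0, "dy": 0, "dz": -30, "gripper": 0},
    {"rx": 0, "ry": 0, "rz": 0, "dx": 0, "dy": 0, "dz": -50, "gripper": 0},
    {"rx": 0, "ry": 0, "rz": 0, "dx": 0, "dy": 0, "dz": -50, "gripper": 0},
    {"rx": 0, "ry": 0, "rz": 0, "dx": 0, "dy": 50, "dz": 0, "gripper": 0},
    {"rx": 0, "ry": 0, "rz": 0, "dx": 0, "dy": 50, "dz": 0, "gripper": 0},
    {"rx": 0, "ry": 0, "rz": 0, "dx": 0, "dy": 50, "dz": 0, "gripper": 0},
    {"rx": 0, "ry": 0, "rz": 0, "dx": 0, "dy": 0, "dz": 0, "gripper": 0},
    {"rx": 0, "ry": 0, "rz": 0, "dx": 0, "dy": 0, "dz": 0, "gripper": 0},
    {"rx": 0, "ry": 0, "rz": 0, "dx": 0, "dy": 0, "dz": 0, "gripper": 0},
  ],
)

```text
clock: 15.75
tcp_pos: [0.5342, 0.2119, 0.2536]
orientation: [-0.148, 3.138, -0.001]
contact_force: [0.8, -0.6, -0.3]
grip_width: 0.043
gripper_force: 0.0
```

```bash
python3 s.py; python3 - <<'E'
from g import *
a=r.grab_frame('side')[150:310,180:340];b=r.grab_frame('top')[150:310,170:330]
cv2.imwrite('pics/p9.png',cv2.resize(np.hstack([a,b]),None,fx=2.5,fy=2.5,interpolation=2))
E
```

```text
15.75 [0.5342 0.2119 0.2536] [ 0.7671 -0.614  -0.2795] 0.043011199448737464 0.0 yaw 95.39307659237363 z [ 0.0003 -0.0005 -1.    ]
```

View pics/p9.png

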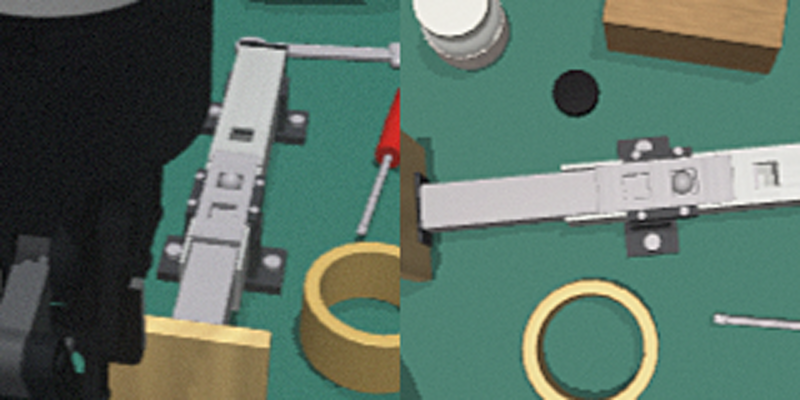

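Both views show the button standing out of the second hole (side (231,180), top (683,181)), the arm clear of the stop, and the bystanders in view where they were.

```bash
python3 -c "
from bench import r
print(r.hand_in())"
```

```text
the job is handed in; nothing more can be done
None
```

The stop is drawn out to the next hole, the button is up and locked there, the gripper has let go, and the job is handed in at about 16 s; the hand-in gave no verdict back.

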